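Turn the axle end for end in its sloping rest

TASK

The stepped axle has been laid the wrong way round in the sloping rest. Lift it out, turn it end for end and lay it gently back in both V supports, so that its collared end is at the bottom against the foot stop and its thin end points up the slope, ready for a wheel. Do not touch the wheel post or the glue bottle that stand close on either side, neither with the axle nor with the arm, and let go of the axle at the end.

Things in the scene. Friction and masses are not known exactly. Their poses are not given: they have to be found in the camera images.
- axle_mid (a point): middle of the loose round aluminium axle (280 mm, about 0.35 kg), on its centre line; x runs along it to the collared end. Plain body 24 mm in diameter to 95 mm either side of here; then at one end a collar 40 mm in diameter, 14 mm wide, and a 24 mm stub 31 mm long, at the other a thin journal 14 mm in diameter, 45 mm long. It balances within 10 mm of here and can be gripped here, between the V supports
- axle_collar_end (a point): centre of the axle's end face at the collared end (24 mm stub beyond the 40 mm collar), 140 mm from the middle
- axle_thin_end (a point): centre of the axle's end face at the thin end (14 mm journal), 140 mm from the middle
- rest: fixed sloping rest: 14 mm thick cross-shaped baseboard (310x90 mm, side wings to 190 mm out), two V supports, foot stop. Origin on the bench under its middle; x level towards its high end, z up. The axle's line rises at 28 degrees from the foot stop (nearer the robot) and passes 114 mm above the origin. V supports 60 mm either side of that along the line, square to the slope, 16 mm long, 50 mm wide, as high as the line; between them only the baseboard
- rest_foot (a point): point where the axle's centre line, when it lies in the V supports, meets the upper face of the foot stop (plate 56 mm wide, square to the slope, reaching 21 mm above the line)
- rest_head (a point): point 280 mm up the slope from rest_foot on the same line: where the axle's upper end lies when its lower end touches the foot stop
- wheel_post: fixed upright wooden post 18 mm in diameter and 178 mm high on a 68 mm round base, standing on one wing of the baseboard, with three wooden wheels (largest 60 mm) stacked at its foot up to 53 mm. Origin at the centre of the underside. It is 135 to 150 mm to one side of the rest's middle, left or right
- bottle: centre of the underside of an upright loose glue bottle, 55 mm in diameter and 152 mm high, 0.18 kg, on the other wing of the baseboard, 135 to 150 mm from the rest's middle

How it is judged:
By the outcome, as a careful person would: the job done as asked, in the order asked, and still so for the second after the job is handed in, with the robot touching nothing.
It also fails if it takes over 42 s, if anything falls off the work surface, if the arm or the gripper's body presses on something with over 40 N, if the wrist force passes 120 N, or if a joint passes its speed limit or range.

ROBOT

A 6-joint arm with a two-finger parallel gripper is mounted at the origin on a cart in front of the work surface, level with it; the furniture and walls round the work are solid. World frame = base frame: x ahead of the robot, y to its left, z up, the work surface at z = 0. Lengths are in m, angles in rad, forces in N, time in s.
With the tool pointing down it reaches from about 0.35 to 0.775 m from the base axis. Payload 7.3 kg.
Tool frame: the origin (TCP) lies on the centre line of the jaws, within the pads' length; the fingertips stand 14 mm ahead of it and the grasp point (between the pads) lies 5 mm behind it; z points along the fingers, y is the direction in which the jaws open and shut (so a half turn about z gives the same grasp; the last joint's range is limited). The gripper opens to 92 mm and grips with 3 to 60 N. Pads are 19 mm wide; open, the fingers measure 130 mm over their backs; the gripper's body (75 mm by 190 mm) begins 47 mm behind the grasp point.
Start: joints at [1.198, 0.342, 1.524, -0, 1.275, -0.146], TCP at [0.118, 0.512, 0.241] pointing down, gripper open.
Joint ranges: [-2.53, 2.53], [-0.77, 2.02], [0.04, 2.7], [-1, 4.14], [0.28, 2.66], [-3.11, 3.11]. Speed limits (rad/s): [2.57, 2.57, 3.14, 3.14, 3.14, 3.14].

INTERFACE

Orientations are given as [roll, pitch, yaw] about the fixed x, y, z axes, in that order (R = Rz(yaw) Ry(pitch) Rx(roll)).
In Python, from cell import telemetry, cams, robot gives the robot as it stands.
- The arm moves only by the tool servo_tool, never from a script. Its argument "targets" is text: rows parted by semicolons, each of 4 numbers parted by spaces: the shift along the tool's x, y, z in mm, then the turn about the tool's z in rad. In form: x y z yaw; .... A call has 1 to 20 rows; each row shifts and turns the pose as measured when the row begins, along the tool's axes as they then stand; what a row does not reach is not made up. A row lasts 1/8 s, in which the tool goes at most 62.5 mm and 10.7 degrees, less where a joint would pass 70% of its speed; a pose out of reach is approached as far as the arm can. A call with a gripper value outside its range is refused whole. "hand" is the opening, from 0 (shut) to 1 (fully open), set as the call begins (left out, the last holds). The fingers move at their own pace and stop on an object; "squeeze" is the grip in N (left out, the last holds). Time passes only in rows, so rows that do not move let the fingers close. It gives the time, the measured TCP pose, the force and the opening at its end, in the units of the state.
- telemetry.observe(): the state, without advancing time (a new reading comes with each control period).
- cams.read_camera(name): name is "side" or "top" or "wrist"; returns a dict with "color" (420x560x3 uint8, red, green, blue), "K" (3x3 intrinsics, pixels), "R" (3x3) and "t" (3): a world point X has camera coordinates R X + t. Camera axes: x right, y down, z forward; pixel columns grow to the right and rows downward; lengths in m; the calibration is good to about 2 mm. A picture is of the moment at which its call begins. There is no depth.
- robot.hand_in(): hands the job in, once; it reports no verdict.
Trained networks look in a picture, given as the dict that the camera call returned (one of the last four; its "shot" number tells which), for a name from the list of things; names that differ only in an ending like _2 or _b are one class to them, and where a whole thing is asked for, a point or a joint stands for the part that bears it (a point fixed in the world has none). Each returns a list of dicts, best first, with "score" (0 to 1); they miss things now and then, are a little off and sometimes report something else, mostly with a low value. They report only what shows in the picture. A call takes as long as a camera call.
- cams.cut_out(picture, query): "region" (420x560 bool, what is visible of it) and "extent" ([centre column, centre row, width, height] in pixels, round what is visible of it).
The state is a dict: "time": time; "qpos": joint angles; "qvel": joint speeds; "joint_efforts": joint torques, N m; "tool_pos": TCP position; "tool_rot": TCP orientation; "contact_force": force on the tool from outside, world axes, zero at the start; "torque": the same for the moment, N m; "opening": finger opening in m.
Only numpy, scipy, OpenCV 4.12 (cv2) and the standard library are available. Lean on these libraries where they do the work, as an engineer would, in place of code of your own. Each camera call takes 0.05 s, during which the arm holds its last target.

## Working session

There is one attempt and no reset: what is moved stays moved. The work goes in short steps, Python scripts to look and compute and a tool call to move; the robot and the scene stay as the last step left them, time stands still between calls to the robot, and variables do not carry over. Pictures are saved under pics/ and viewed, and the job is handed in when it is done.

Besides the shell and the picture viewer there is one more tool, called after "Call:" by a JSON object that holds its "method" and its "body", one argument or row to a line. servo_tool: Moves the arm, as the interface text tells. Its arguments: {"type":"object","properties":{"targets":{"type":"string"},"hand":{"type":"number"},"squeeze":{"type":"number"}},"required":["targets"]}

```bash
ls; mkdir -p pics
python3 - <<'E'
from cell import telemetry,cams,robot
import cv2,json,pickle
print(telemetry.observe())
d={}
for n in ["side","top","wrist"]:
    p=cams.read_camera(n); d[n]=p
    cv2.imwrite(f"pics/a_{n}.png",p["color"][:,:,::-1])
    print(n,p["K"],p["R"],p["t"])
    if n!="wrist":
      for q in ["axle_mid","axle_collar_end","axle_thin_end","rest","wheel_post","bottle"]:
        r=cams.cut_out(p,q); print(q,[(round(x["score"],2),x["extent"]) for x in r][:2])
        p["cut_"+q]=r
pickle.dump(d,open("a.pkl","wb"))
E
```

```text
pics
{'time': 0.0, 'qpos': array([ 1.19798082e+00,  3.42719806e-01,  1.52506493e+00,  1.08111398e-05,
        1.27537793e+00, -1.46010516e-01]), 'qvel': array([ 0.00075907,  0.0012736 ,  0.00082672, -0.00066904, -0.00015082,
       -0.00193063]), 'joint_efforts': array([-2.66497394e-03, -4.31242275e+01, -2.44206047e+01,  7.15786382e-02,
        5.60402346e-02, -8.17010391e-05]), 'tool_pos': array([0.11788724, 0.51118138, 0.24002974]), 'tool_rot': array([-3.14004086e+00, -2.38651827e-04,  2.91478432e+00]), 'contact_force': array([ 0.06927155,  0.46743132, -0.05967044]), 'torque': array([-0.02190238,  0.00624983, -0.01975299]), 'opening': 0.09184158603049891}
side [[379.83584157   0.         282.20308046]
 [  0.         379.83584157 210.3987486 ]
 [  0.           0.           1.        ]] [[-0.99671848 -0.07708113 -0.02471372]
 [-0.01602067  0.48712076 -0.87318767]
 [ 0.07934486 -0.86992636 -0.48675716]] [0.65005173 0.04724144 0.96456529]
axle_mid [(0.65, [283.9, 188.6, 102.0, 43.2])]
axle_collar_end [(0.72, [283.4, 189.6, 97.7, 36.9]), (0.31, [291.1, 230.7, 125.1, 89.9])]
axle_thin_en
[... 444 characters left out ...]
 -0.99897383]] [0.14367193 0.63392864 0.96794434]
axle_mid [(0.77, [342.5, 207.1, 36.2, 109.4])]
axle_collar_end [(0.97, [341.1, 207.3, 36.9, 111.8])]
axle_thin_end [(0.87, [341.9, 208.6, 39.4, 110.0])]
rest [(0.72, [337.9, 215.2, 157.5, 126.3]), (0.23, [342.9, 206.5, 40.1, 112.8])]
wheel_post [(0.95, [282.6, 232.8, 26.3, 31.6])]
bottle [(0.62, [400.6, 196.0, 37.9, 26.8])]
wrist [[344.331646     0.         274.56769633]
 [  0.         344.331646   207.64320921]
 [  0.           0.           1.        ]] [[ 2.24744897e-01  9.74417617e-01  1.98631285e-04]
 [ 9.30786299e-01 -2.14741843e-01  2.95842537e-01]
 [ 2.88316835e-01 -6.63042173e-02 -9.55236700e-01]] [-0.52507151 -0.03713911  0.39218411]
```

View pics/a_top.png

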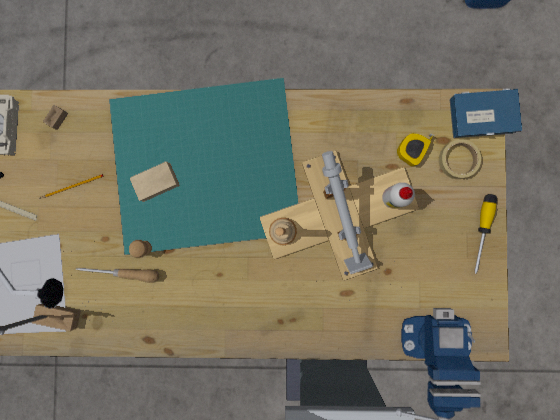

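View pics/a_side.png

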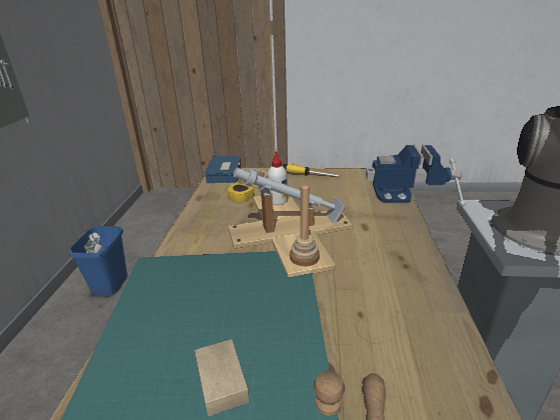

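View pics/a_wrist.png

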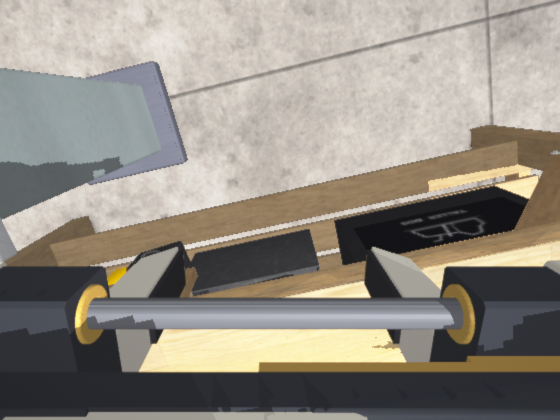

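Run:
```python
import cv2,pickle
d=pickle.load(open("a.pkl","rb"))
a=d["top"]["color"][130:290,250:440,::-1]; cv2.imwrite("pics/a_topz.png",cv2.resize(a,None,fx=4,fy=3.7,interpolation=cv2.INTER_CUBIC)) 
a=d["side"]["color"][140:290,210:380,::-1]; cv2.imwrite("pics/a_sidez.png",cv2.resize(a,None,fx=4,fy=4,interpolation=cv2.INTER_CUBIC))
```

```text
(no output)
```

View zooms.

View pics/a_topz.png

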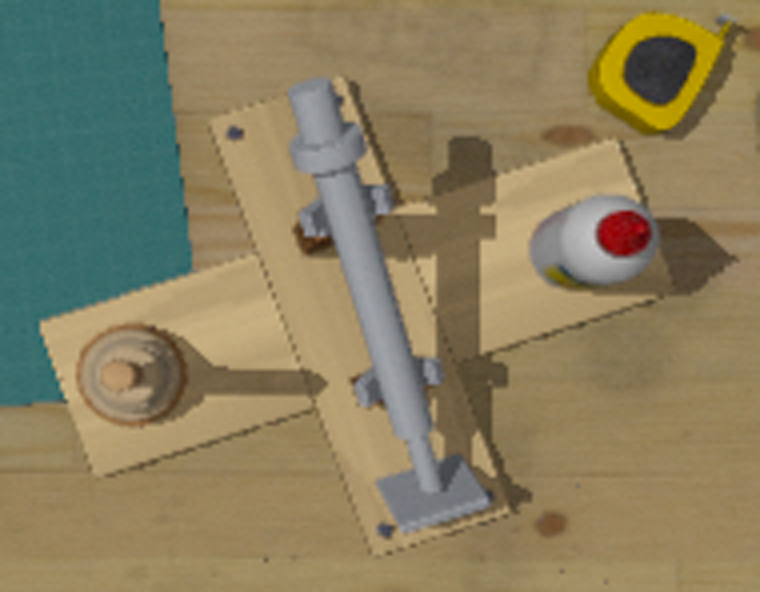

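View pics/a_sidez.png

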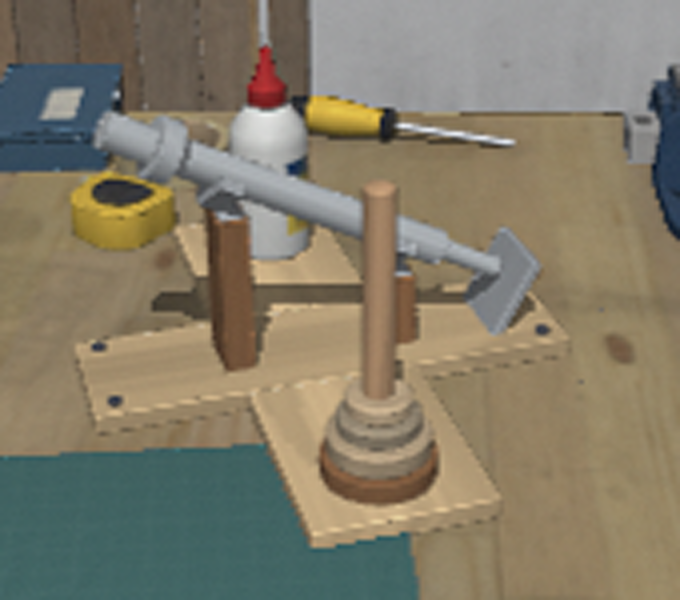

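```bash
cat > h.py <<'E'
import numpy as np,cv2,pickle
from scipy.optimize import minimize
def proj(p,X):
    c=X@p["R"].T+p["t"]; u=c@p["K"].T; return u[:,:2]/u[:,2:]
a=np.linspace(0,2*np.pi,40,endpoint=False)
def cyl(m,d,x0,x1,r):
    d=d/np.linalg.norm(d); u=np.cross(d,[0,0,1.]);u/=np.linalg.norm(u);v=np.cross(u,d)
    ring=r*(np.cos(a)[:,None]*u+np.sin(a)[:,None]*v)
    return np.vstack([m+x0*d+ring,m+x1*d+ring])
def axle_parts(m,d): # d toward collar
    return [cyl(m,d,-.14,-.095,.007),cyl(m,d,-.095,.14,.012),cyl(m,d,.095,.109,.020)]
S=8
def render(p,parts):
    im=np.zeros((420,560),np.float32)
    big=np.zeros((420*4,560*4),np.uint8)
    for q in parts:
        h=cv2.convexHull(((proj(p,q)+.5)*4*16-8).astype(np.int32))
        cv2.fillConvexPoly(big,h,1,shift=4)
    return cv2.resize(big.astype(np.float32),(560,420),interpolation=cv2.INTER_AREA)
def direc(yaw,pitch): return np.array([np.cos(yaw)*np.cos(pitch),np.sin(yaw)*np.cos(pitch),np.sin(pitch)])
E
python3 - <<'E'
from h import *
d=pickle.load(open("a.pkl","rb"))
for n in ["top","side"]:
    m=d[n]["cut_axle_collar_end"][0]["region"]; 
    im=d[n]["color"][:,:,::-1].copy(); im[m]=im[m]//2+np.array([0,0,127],np.uint8)
    c=im[130:290,250:440] if n=="top" else im[140:290,210:380]
    cv2.imwrite(f"pics/b_{n}.png",cv2.resize(c,None,fx=3,fy=3,interpolation=cv2.INTER_NEAREST))
def cost(x,free):
    m=np.array([x[0],x[1],x[2] if free else .114]); pit=x[4] if free else np.deg2rad(28)
    c=0
    for n in ["top","side"]:
        M=d[n]["cut_axle_collar_end"][0]["region"].astype(float)
        c+=np.abs(render(d[n],axle_parts(m,direc(x[3],pit)))-M).sum()
    return c
x0=np.array([.63,-.11,.114,.25,np.deg2rad(28)])
for free in [0,1]:
    best=None
    for s in range(4):
        sx=np.vstack([x0]+[x0+np.eye(5)[i]*[.02,.02,.01,.1,.05][i]*(-1)**s for i in range(5)])
        r=minimize(cost,x0,args=(free,),method="Nelder-Mead",options=dict(initial_simplex=sx,maxiter=400))
        if best is None or r.fun<best.fun: best=r
        x0=best.x
    print(free,best.x,best.fun)
E
```

```text
0 [ 23.02430834 -47.74005918  18.50458382  11.76302996  -3.12913248] 2171.75
1 [ 23.02430834 -47.74005918  18.50458382  11.76302996  -3.12913248] 2171.0
```

```bash
python3 -c "
import cv2,numpy as np
a=cv2.imread('pics/b_top.png');b=cv2.imread('pics/b_side.png')
h=max(a.shape[0],b.shape[0]);w=a.shape[1]+b.shape[1]
o=np.zeros((h,w,3),np.uint8);o[:a.shape[0],:a.shape[1]]=a;o[:b.shape[0],a.shape[1]:]=b
cv2.imwrite('pics/b_both.png',cv2.resize(o,None,fx=.73,fy=.73))"
```

```text
(no output)
```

View pics/b_both.png

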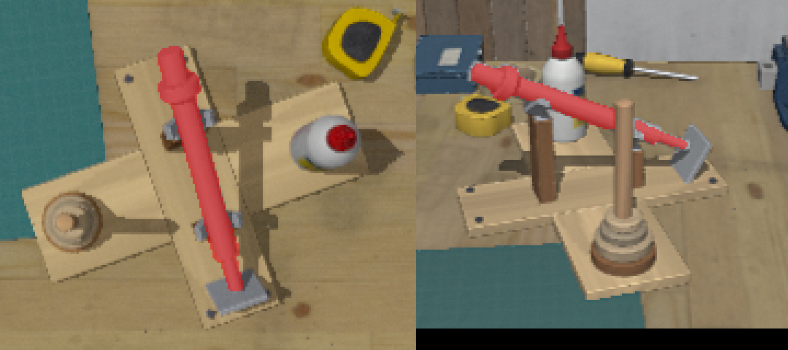

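```bash
cat >> h.py <<'E'
def ray(p,uv,z):
    r=p["R"].T@np.linalg.inv(p["K"])@np.array([uv[0],uv[1],1.]); c=-p["R"].T@p["t"]
    return c+r*(z-c[2])/r[2]
E
python3 - <<'E'
from h import *
d=pickle.load(open("a.pkl","rb"))
t=d["top"]
print("mid",ray(t,(343,207),.114), "hi",ray(t,(329,156),.18),"lo",ray(t,(357,261),.048))
Ms={n:d[n]["cut_axle_collar_end"][0]["region"] for n in ["top","side"]}
def fit(x0,free):
    def cost(x):
        m=np.array([x[0],x[1],x[2] if free else .114]); pit=x[4] if free else np.deg2rad(28)
        c=0
        for n in Ms:
            c+=np.abs(render(d[n],axle_parts(m,direc(x[3],pit)))-Ms[n]).sum()
        return c+1e6*max(0,np.abs(x[0]-.6)-.2)
    best=None
    for s in range(4):
        sx=np.vstack([x0]+[x0+np.eye(5)[i]*[.01,.01,.01,.1,.05][i]*(-1)**s for i in range(5)])
        r=minimize(cost,x0,method="Nelder-Mead",options=dict(initial_simplex=sx,maxiter=400))
        if best is None or r.fun<best.fun: best=r
        x0=best.x
    return best
a,b=ray(t,(329,156),.18),ray(t,(357,261),.048)
m=(a+b)/2;e=a-b
x0=np.array([m[0],m[1],.114,np.arctan2(e[1],e[0]),np.deg2rad(28)])
for f in [0,1]:
    r=fit(x0,f);print(f,r.x.round(4),r.fun)
print(Ms["top"].sum(),Ms["side"].sum())
# bottle / post
for n in ["bottle","wheel_post"]:
    for c in ["top","side"]:
        e=d[c]["cut_"+n][0]["extent"];print(n,c,e)
E
```

```text
mid [0.64356537 0.02918783 0.114     ] hi [0.74513287 0.06550897 0.18      ] lo [ 0.51930715 -0.01141598  0.048     ]
0 [0.634  0.0286 0.1085 0.3419 0.5129] 382.125
1 [0.6346 0.029  0.1156 0.3418 0.494 ] 361.3125
1357 814
bottle top [400.6, 196.0, 37.9, 26.8]
bottle side [278.2, 177.0, 24.1, 51.8]
wheel_post top [282.6, 232.8, 26.3, 31.6]
wheel_post side [303.9, 224.2, 33.6, 83.3]
```

Run:
```python
from h import *
d=pickle.load(open("a.pkl","rb"));t=d["top"]
P=np.array([ray(t,(x/4+250,y/3.7+130),.014) for x,y in [(210,118),(345,77),(512,510),(377,553)]])
print(P,P.mean(0)); e=P[0]+P[1]-P[2]-P[3]; print(np.arctan2(e[1],e[0]),np.linalg.norm(P[0]-P[3]),np.linalg.norm(P[0]-P[1]))
o=np.array([.634,.029,0]);ax=direc(.342,0);lat=np.array([-ax[1],ax[0],0])
for nm,uv,z in [("post",(122/4+250,376/3.7+130),.192),("bottle cap",(624/4+250,233/3.7+130),.166)]:
    X=ray(t,uv,z);print(nm,X,(X-o)@ax,(X-o)@lat)
for n in ["top","side"]:
    p=d[n];im=cv2.resize(p["color"][:,:,::-1],None,fx=4,fy=4,interpolation=cv2.INTER_CUBIC)
    for q in axle_parts(np.array([.634,.0288,.1145]),direc(.342,np.deg2rad(28))):
        h=cv2.convexHull(((proj(p,q)+.5)*4-.5).astype(np.int32)); cv2.polylines(im,[h],True,(0,255,0),1)
    cc=im[560:1120,1120:1640] if n=="top" else im[620:940,880:1440]
    cv2.imwrite(f"pics/c_{n}.png",cc)
```

```text
[[ 0.76114676  0.11859934  0.014     ]
 [ 0.78910661  0.03486294  0.014     ]
 [ 0.50036396 -0.06772292  0.014     ]
 [ 0.47132443  0.01478754  0.014     ]] [0.63048544 0.02513173 0.014     ]
0.34266721075180195 0.30785365054232183 0.08828101969861976
post [0.58854448 0.16407113 0.192     ] 0.00247607049365183 0.14249309869439836
bottle cap [ 0.6705499  -0.09600071  0.166     ] -0.007488589019105238 -0.13001920001865416
```

View pics/c_top.png

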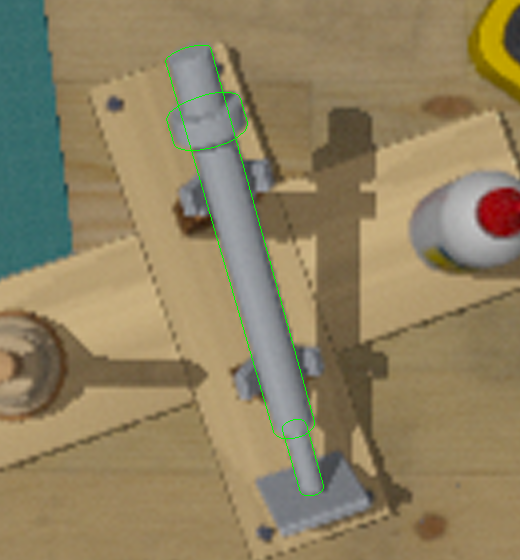

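View pics/c_side.png

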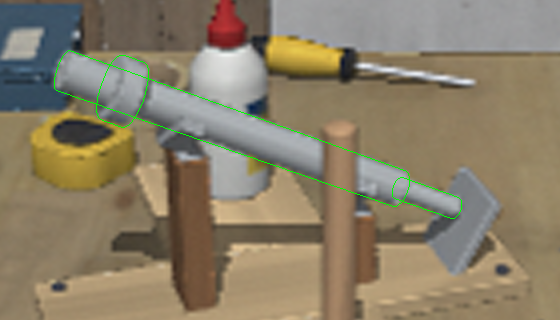

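Call:
{"method": "servo_tool", "body": {
  "targets": "-20 -11 -15 0;-38 -22 -15 0;-38 -22 -15 0;-38 -22 -10 0;-38 -22 -5 0;-38 -22 0 0;-38 -22 0 0;-38 -22 0 0;-38 -22 0 0;-38 -22 0 0;-38 -22 0 0;-38 -22 0 0;-38 -22 0 0;-38 -22 0 0;-38 -22 0 0;-38 -22 0 0;-20 -11 0 0;0 0 0 0",
  "hand": 0.6
}}

```text
time: 3.0
tool_pos: [0.6502, 0.016, 0.3027]
tool_rot: [3.138, 0.003, 2.917]
contact_force: [-0.3, 0.4, -0.9]
opening: 0.0551
```

Call:
{"method": "servo_tool", "body": {
  "targets": "0 0 0 -0.114;0 0 0 -0.114;0 0 0 -0.114;0 0 0 -0.113;0 0 0 -0.112;0 0 0 0;12 17 0 0;0 0 0 0"
}}

```text
time: 4.0
tool_pos: [0.6275, 0.0349, 0.304]
tool_rot: [3.137, 0.003, -2.782]
contact_force: [0.4, -1.0, 0.5]
opening: 0.055
```

```bash
cat > st.py <<'E'
from cell import telemetry,cams,robot
import numpy as np
from scipy.spatial.transform import Rotation as Ro
def rel(target,yaw):
    s=telemetry.observe(); R=Ro.from_euler("xyz",s["tool_rot"]).as_matrix()
    dl=(R.T@(np.array(target)-s["tool_pos"]))*1000
    dy=-((yaw-s["tool_rot"][2]+np.pi)%(2*np.pi)-np.pi)
    print("t",s["time"],"pos",s["tool_pos"].round(4),"rot",s["tool_rot"].round(4),"q",s["qpos"].round(2),"F",s["contact_force"].round(1),"op",s["opening"]); print("need mm",dl.round(1),"yaw",round(dy,4))
E
python3 -c "
from st import *
rel([.6337,.0287,.1095],.342+np.pi)"
```

```text
t 4.0 pos [0.6275 0.0349 0.304 ] rot [ 3.1372e+00  2.9000e-03 -2.7818e+00] q [-0.07  0.51  1.09  0.01  1.54 -2.  ] F [ 0.4 -1.   0.5] op 0.055017080196586264
need mm [ -3.   -8.8 194.4] yaw 0.0178
```

Call:
{"method": "servo_tool", "body": {
  "targets": "-3 -9 20 0.018;0 0 30 0;0 0 30 0;0 0 20 0;0 0 5 0;0 0 0 0"
}}

```text
time: 4.75
tool_pos: [0.6361, 0.0273, 0.1978]
tool_rot: [3.14, 0.007, -2.808]
contact_force: [-0.9, -1.2, 1.3]
opening: 0.0552
```

Run:
```python
from st import *
rel([.6337,.0287,.1095],.342+np.pi)
import cv2
p=cams.read_camera("wrist");cv2.imwrite("pics/d_w.png",p["color"][:,:,::-1])
p=cams.read_camera("top");cv2.imwrite("pics/d_t.png",cv2.resize(p["color"][130:290,230:430,::-1],None,fx=3,fy=3))
```

```text
t 4.75 pos [0.6361 0.0273 0.1978] rot [ 3.1399  0.0072 -2.8082] q [-0.08  0.58  1.26  0.    1.3  -1.98] F [-0.9 -1.2  1.3] op 0.05515791875527493
need mm [ 2.5  1.9 88.3] yaw -0.0087
```

View pics/d_w.png

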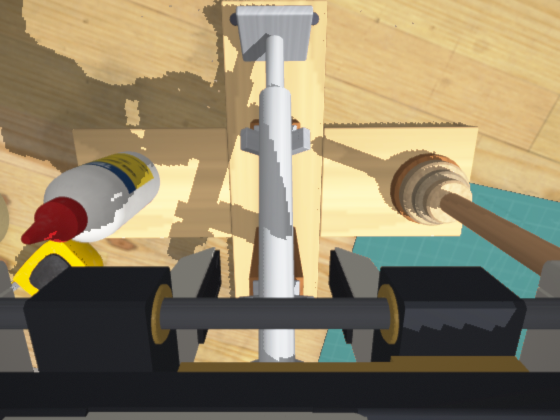

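View pics/d_t.png

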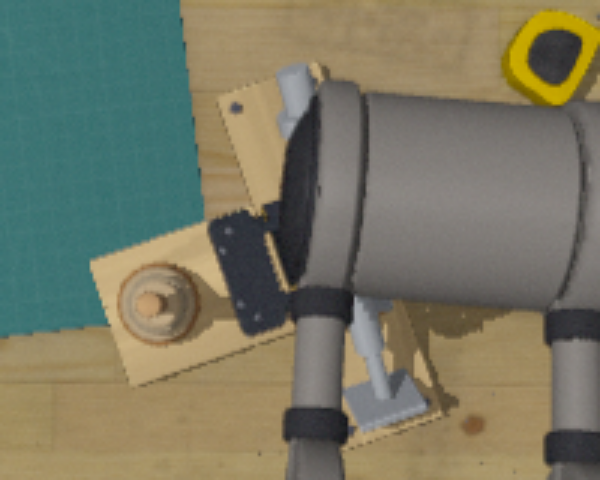

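Call:
{"method": "servo_tool", "body": {
  "targets": "2 2 15 -0.009;0 0 25 0;0 0 20 0;0 0 15 0;0 0 8 0;0 0 0 0"
}}

```text
time: 5.6
tool_pos: [0.6349, 0.0293, 0.1133]
tool_rot: [-3.141, 0.012, -2.797]
contact_force: [-0.3, 0.7, 0.0]
opening: 0.0551
```

```bash
python3 -c "
from st import *
rel([.6337,.0287,.1095],.342+np.pi)"
```

```text
t 5.6 pos [0.6349 0.0293 0.1133] rot [-3.141   0.0123 -2.7975] q [-0.08  0.65  1.37  0.01  1.11 -1.99] F [-0.3  0.7  0. ] op 0.05506072100094696
need mm [ 1.4 -0.1  3.8] yaw 0.0021
```

Call:
{"method": "servo_tool", "body": {
  "targets": "1 0 4 0.002;0 0 0 0;0 0 0 0;0 0 0 0",
  "hand": 0,
  "squeeze": 15
}}

```text
time: 6.1
tool_pos: [0.6352, 0.028, 0.1111]
tool_rot: [-3.138, 0.015, -2.8]
contact_force: [0.4, -1.9, -3.3]
opening: 0.0234
```

Call:
{"method": "servo_tool", "body": {
  "targets": "0 0 0 0;0 0 0 0",
  "squeeze": 40
}}

```text
time: 6.35
tool_pos: [0.6351, 0.0278, 0.1109]
tool_rot: [-3.138, 0.015, -2.8]
contact_force: [0.0, -1.2, -2.2]
opening: 0.0233
```

```bash
python3 -c "
from st import *
rel([.6337,.0287,.30],.342+np.pi)"
```

```text
t 6.35 pos [0.6351 0.0278 0.1109] rot [-3.1384  0.0152 -2.8   ] q [-0.08  0.65  1.38  0.    1.1  -1.99] F [ 0.  -1.2 -2.2] op 0.023321648881133916
need mm [  -1.8    0.7 -189.1] yaw -0.0004
```

Call:
{"method": "servo_tool", "body": {
  "targets": "0 0 -4 0;0 0 -8 0;0 0 -15 0;0 0 -22 0;0 0 -28 0;0 0 -28 0;0 0 -28 0;0 0 -28 0;0 0 -20 0;0 0 -10 0;0 0 0 0"
}}

```text
time: 7.72
tool_pos: [0.6306, 0.0289, 0.3157]
tool_rot: [-3.139, 0.018, -2.798]
contact_force: [-0.6, -0.1, -3.7]
opening: 0.0231
```

Run:
```python
from st import *
rel([.6347,.0280,.30],.342+np.pi)
import cv2
p=cams.read_camera("wrist");cv2.imwrite("pics/e_w.png",p["color"][:,:,::-1])
p=cams.read_camera("side");cv2.imwrite("pics/e_s.png",cv2.resize(p["color"][90:290,180:420,::-1],None,fx=3,fy=3))
```

```text
t 7.725 pos [0.6306 0.0289 0.3157] rot [-3.1386  0.0179 -2.7983] q [-0.08  0.5   1.08  0.    1.55 -1.99] F [-0.6 -0.1 -3.7] op 0.023149247041710973
need mm [-3.3 -2.2 15.8] yaw 0.0012
```

View pics/e_w.png

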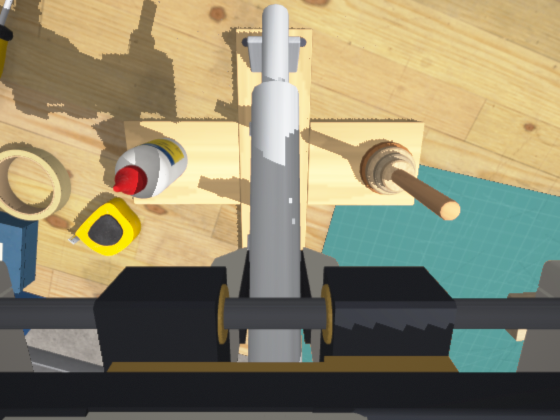

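View pics/e_s.png

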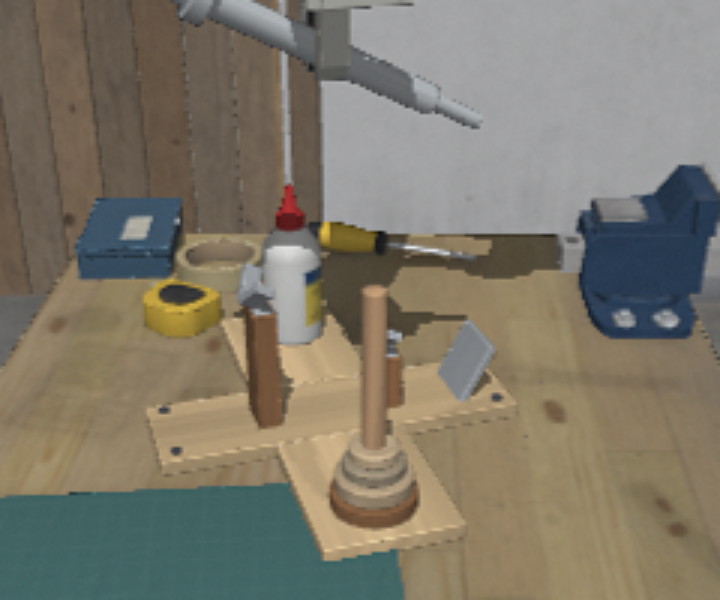

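Call:
{"method": "servo_tool", "body": {
  "targets": "0 0 0 0.08;0 0 0 0.175;0 0 0 0.175;0 0 0 0.175;0 0 0 0.175;0 0 0 0.175;0 0 0 0.175;0 0 0 0.175;0 0 0 0.175;0 0 0 0.175;0 0 0 0.175;0 0 0 0.175;0 0 0 0.175;0 0 0 0.175;0 0 0 0.175;0 0 0 0.175;0 0 0 0.175;0 0 0 0.1;0 0 0 0;0 0 0 0"
}}

```text
time: 10.32
tool_pos: [0.6233, 0.03, 0.2865]
tool_rot: [-3.12, 0.026, 0.407]
contact_force: [-0.4, -0.3, -3.4]
opening: 0.0232
```

```bash
python3 -c "
from st import *
rel([.640,.0305,.20],.342)"
```

```text
t 10.325 pos [0.6233 0.03   0.2865] rot [-3.1205  0.0256  0.4072] q [-0.08  0.52  1.11  0.01  1.54  1.09] F [-0.4 -0.3 -3.4] op 0.02321524593062023
need mm [17.8  8.  85.9] yaw 0.0652
```

Call:
{"method": "servo_tool", "body": {
  "targets": "9 4 20 0.065;8 4 20 0;0 0 20 0;0 0 15 0;0 0 0 0"
}}

```text
time: 10.95
tool_pos: [0.6403, 0.0293, 0.2063]
tool_rot: [-3.121, 0.028, 0.35]
contact_force: [0.4, -0.0, -3.3]
opening: 0.0232
```

Run:
```python
from st import *
rel([.639,.0302,.19],.342)
import cv2
p=cams.read_camera("wrist");cv2.imwrite("pics/f_w.png",p["color"][:,:,::-1])
p=cams.read_camera("side");cv2.imwrite("pics/f_s.png",cv2.resize(p["color"][90:290,180:420,::-1],None,fx=3,fy=3))
```

```text
t 10.95 pos [0.6403 0.0293 0.2063] rot [-3.1213  0.0282  0.3497] q [-0.08  0.6   1.19  0.01  1.38  1.14] F [ 0.4 -0.  -3.3] op 0.023170537316115094
need mm [-0.4 -0.9 16.4] yaw 0.0077
```

View pics/f_w.png

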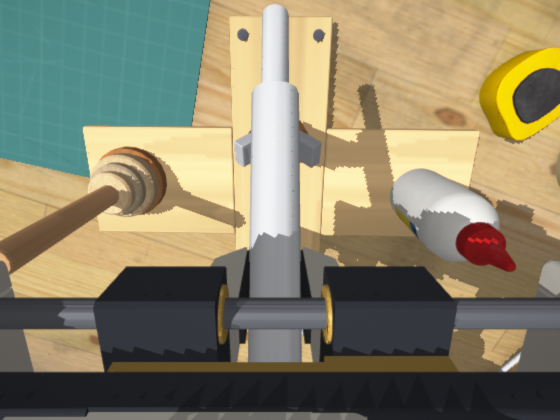

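View pics/f_s.png

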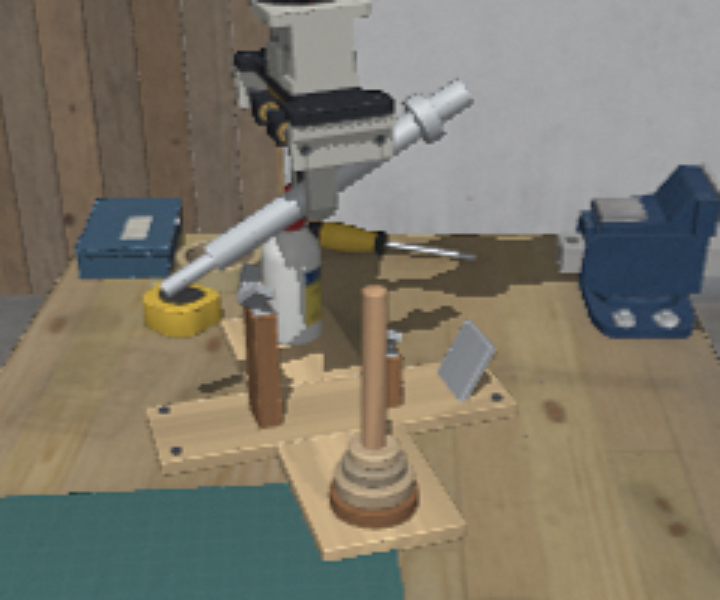

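Call:
{"method": "servo_tool", "body": {
  "targets": "0 -1 8 0.008;0 0 8 0;0 0 6 0;0 0 6 0;0 0 6 0;0 0 6 0;0 0 6 0;0 0 0 0",
  "squeeze": 14
}}

```text
time: 12.05
tool_pos: [0.6402, 0.0305, 0.1611]
tool_rot: [-3.125, 0.022, 0.341]
contact_force: [0.2, -0.2, -4.2]
opening: 0.0235
```

```bash
cat > look.py <<'E'
from st import *
import cv2,sys
n=sys.argv[1]; rel([float(v) for v in sys.argv[2:5]],.342)
s=telemetry.observe();print("torque",s["torque"].round(2))
w=cams.read_camera("wrist")["color"][:,:,::-1]
p=cams.read_camera("side")["color"][90:290,180:420,::-1]
o=np.zeros((500,800,3),np.uint8)
o[:300,:400]=cv2.resize(w,(400,300)); o[:, 400:]=0
o[:333,400:]=cv2.resize(p,(400,333)); t=cams.read_camera("top")["color"][130:290,230:430,::-1]
o[300:,:250]=cv2.resize(t,(250,200))
cv2.imwrite(f"pics/{n}.png",o)
E
python3 look.py g1 .639 .0302 .15
```

```text
t 12.05 pos [0.6402 0.0305 0.1611] rot [-3.1247  0.0219  0.3411] q [-0.08  0.63  1.26  0.01  1.27  1.15] F [ 0.2 -0.2 -4.2] op 0.02352821998089261
need mm [-1.   0.1 11.2] yaw -0.0009
torque [-0.02  0.01 -0.05]
```

View pics/g1.png

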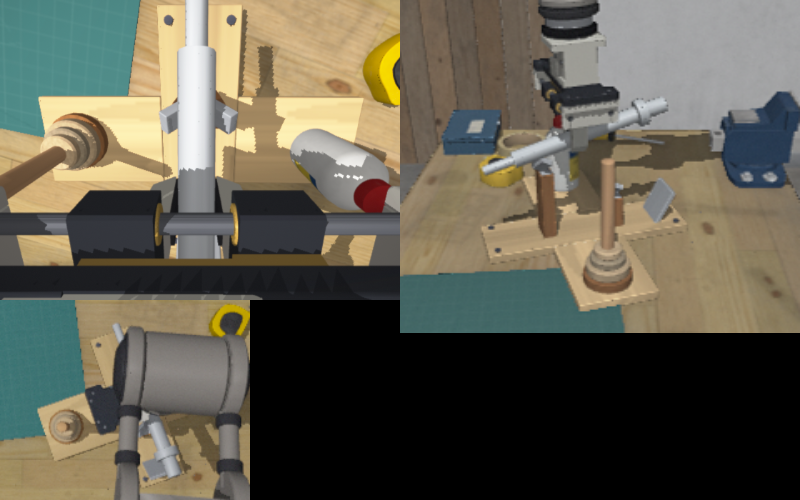

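Call:
{"method": "servo_tool", "body": {
  "targets": "-1 0 6 0;0 0 6 0;0 0 6 0;0 0 6 0;0 0 0 0"
}}

```text
time: 12.82
tool_pos: [0.639, 0.0302, 0.1364]
tool_rot: [-3.126, 0.02, 0.341]
contact_force: [-0.3, 0.4, -3.6]
opening: 0.0232
```

```bash
python3 look.py g2 .639 .0302 .113
```

```text
t 12.825 pos [0.639  0.0302 0.1364] rot [-3.1255  0.0204  0.341 ] q [-0.08  0.65  1.3   0.01  1.21  1.15] F [-0.3  0.4 -3.6] op 0.023226416288550565
need mm [ 0.5  0.4 23.4] yaw -0.001
torque [-0.06  0.02  0.01]
```

View pics/g2.png

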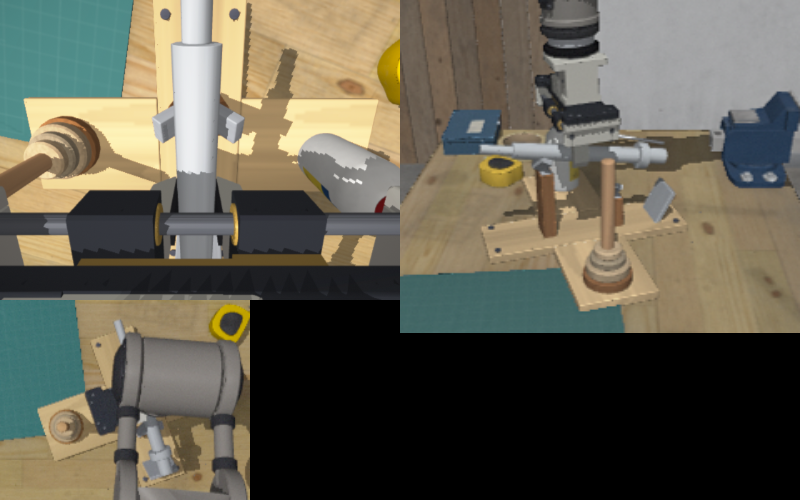

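Call:
{"method": "servo_tool", "body": {
  "targets": "0 0 5 0;0 0 5 0;0 0 5 0;0 0 0 0"
}}

```text
time: 13.48
tool_pos: [0.6395, 0.0303, 0.1219]
tool_rot: [-3.127, 0.018, 0.341]
contact_force: [0.2, 0.8, -4.1]
opening: 0.0237
```

```bash
python3 look.py g3 .639 .0302 .113
python3 - <<'E'
from st import *
import cv2
p=cams.read_camera("side")["color"][140:270,200:390,::-1]
cv2.imwrite("pics/g3z.png",cv2.resize(p,None,fx=4,fy=4,interpolation=cv2.INTER_CUBIC))
E
```

```text
t 13.475 pos [0.6395 0.0303 0.1219] rot [-3.1268  0.0178  0.341 ] q [-0.08  0.67  1.32  0.01  1.18  1.15] F [ 0.2  0.8 -4.1] op 0.023709205252796354
need mm [-0.4  0.   8.9] yaw -0.001
torque [-0.07  0.16 -0.01]
```

View pics/g3z.png

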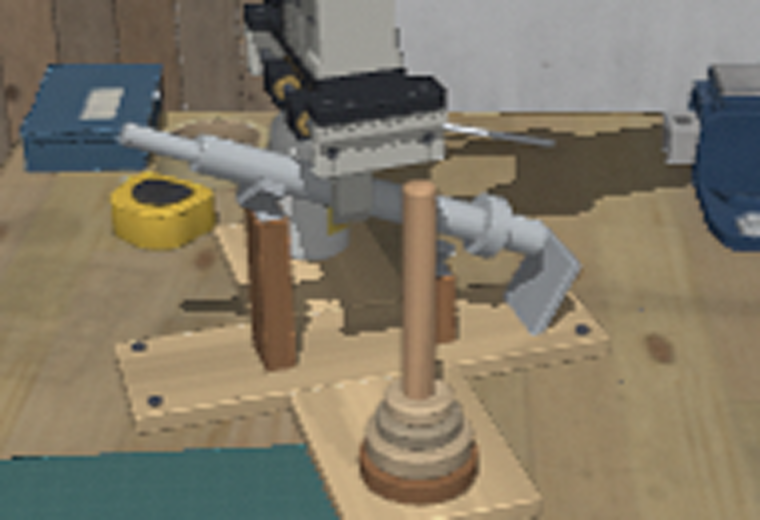

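```bash
cat > fitv.py <<'E'
from st import *
from h import *
import sys
n=sys.argv[1]
s=telemetry.observe(); g=s["tool_pos"]-0.005*Ro.from_euler("xyz",s["tool_rot"]).as_matrix()[:,2]
p=cams.read_camera("side"); M=[r for q in ["axle_collar_end","axle_thin_end"] for r in cams.cut_out(p,q)[:1]]
print([(r["score"],r["extent"],r["region"].sum()) for r in M])
M=M[0]["region"]|M[-1]["region"]
t=cams.read_camera("top")
def model(x): # shift along, pitch(up toward thin), dyaw
    d=-direc(.342+x[2],x[1]); return g+x[0]*d, d
def cost(x):
    m,d=model(x); r=render(p,axle_parts(m,d)); 
    # only area outside gripper columns
    return np.abs(r-M)[W].sum()
W=np.ones((420,560),bool)
c=proj(p,g[None])[0]; W[:,int(c[0])-20:int(c[0])+30]=False
best=None
for pit in np.deg2rad([10,18,25]):
  for sh in [-.008,0,.008]:
    x0=np.array([sh,pit,0.]); r=minimize(cost,x0,method="Nelder-Mead",options=dict(initial_simplex=np.vstack([x0]+[x0+v for v in ([.005,0,0],[0,.08,0],[0,0,.03])])))
    if best is None or r.fun<best.fun: best=r
print("shift toward collar mm",best.x[0]*1000,"pitch",np.rad2deg(best.x[1]),"dyaw",best.x[2],best.fun, M.sum())
m,d=model(best.x); print("mid",m.round(4),"collar end",(m+.14*d).round(4))
im=cv2.resize(p["color"][:,:,::-1],None,fx=4,fy=4,interpolation=cv2.INTER_CUBIC)
for q in axle_parts(m,d):
    cv2.polylines(im,[cv2.convexHull(((proj(p,q)+.5)*4-.5).astype(np.int32))],True,(0,255,0),1)
cv2.imwrite(f"pics/{n}.png",im[580:1020,800:1560])
im=cv2.resize(t["color"][:,:,::-1],None,fx=4,fy=4,interpolation=cv2.INTER_CUBIC)
for q in axle_parts(m,d):
    cv2.polylines(im,[cv2.convexHull(((proj(t,q)+.5)*4-.5).astype(np.int32))],True,(0,255,0),1)
cv2.imwrite(f"pics/{n}t.png",im[560:1120,1120:1640])
E
python3 fitv.py h1
```

```text
[(0.87, [284.5, 187.6, 107.3, 31.1], np.int64(823)), (0.94, [284.2, 186.4, 100.5, 27.3], np.int64(649))]
shift toward collar mm 2.0801844040709403 pitch 22.796157691570087 dyaw 0.013823360862436719 88.125 823
mid [0.6383 0.0296 0.1269] collar end [ 0.5173 -0.0154  0.0726]
```

View pics/h1.png

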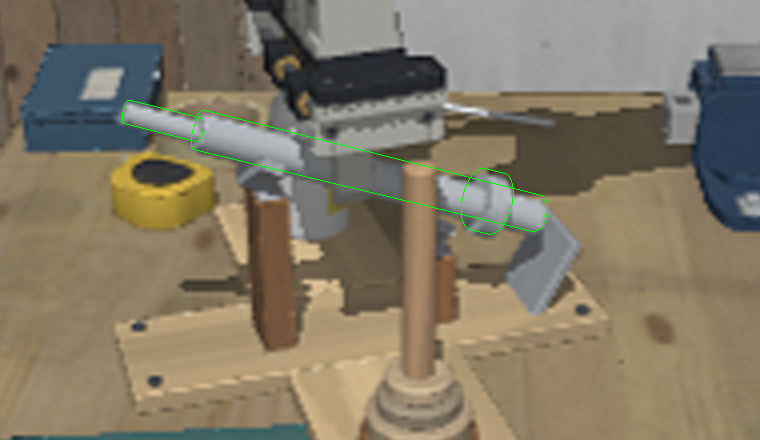

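View pics/h1t.png

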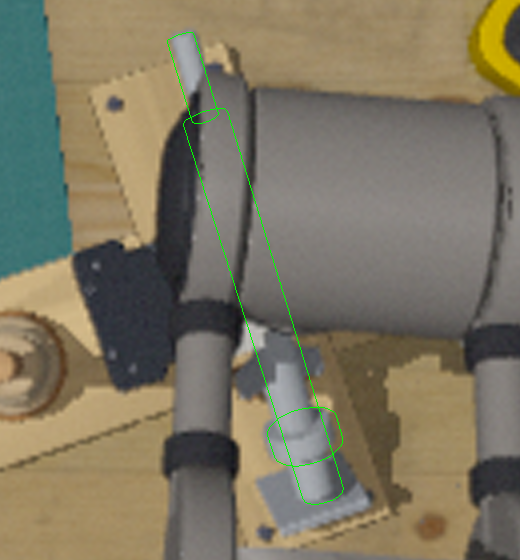

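Call:
{"method": "servo_tool", "body": {
  "targets": "0 0 4 0;0 0 3 0;0 0 0 0"
}}

```text
time: 14.25
tool_pos: [0.6404, 0.03, 0.1159]
tool_rot: [-3.128, 0.015, 0.341]
contact_force: [-0.3, -0.6, -2.5]
opening: 0.0237
```

```bash
python3 fitv.py h2; python3 look.py g4 .639 .0302 .112
```

```text
[(0.58, [283.9, 189.7, 102.0, 38.5], np.int64(692)), (0.73, [283.4, 190.8, 101.5, 37.8], np.int64(735))]
shift toward collar mm 2.398045363559226 pitch 27.282683347715153 dyaw 0.01127419296834217 87.4375 756
mid [0.6385 0.0293 0.1198] collar end [ 0.5218 -0.0138  0.0557]
t 14.45 pos [0.6404 0.03   0.116 ] rot [-3.1285  0.0149  0.3409] q [-0.08  0.67  1.32  0.01  1.16  1.15] F [-0.8 -1.8 -2.3] op 0.023666942430454894
need mm [-1.2 -0.6  4. ] yaw -0.0011
torque [-0.26  0.05  0.01]
```

View pics/h2.png

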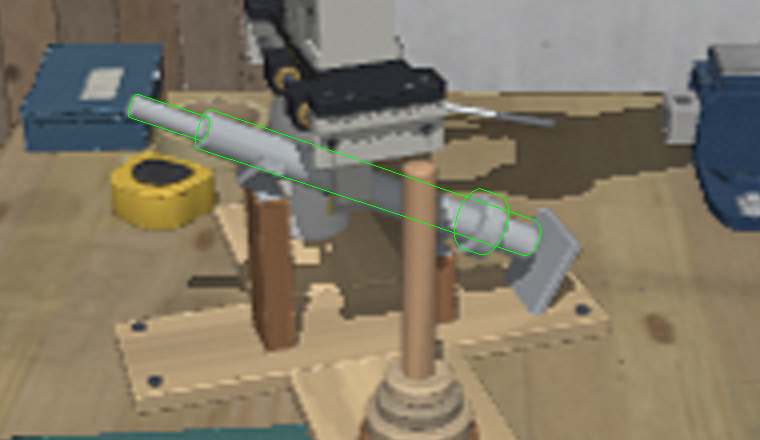

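Call:
{"method": "servo_tool", "body": {
  "targets": "0 0 2 0;-1 0 1 0;-1 0 1 0;-1 0 1 0;0 0 0 0"
}}

```text
time: 15.22
tool_pos: [0.6401, 0.0296, 0.1152]
tool_rot: [-3.131, 0.006, 0.341]
contact_force: [1.6, 0.2, 1.1]
opening: 0.0237
```

```bash
python3 fitv.py h3; python3 look.py g5 .634 .0287 .1095
```

```text
[(0.94, [283.8, 188.6, 94.0, 37.2], np.int64(619)), (0.7, [283.0, 190.3, 96.8, 39.0], np.int64(772))]
shift toward collar mm 0.8975531722896117 pitch 27.728580090314452 dyaw -0.0031307041748078416 81.3125 780
mid [0.6394 0.0293 0.1198] collar end [ 0.5226 -0.0119  0.0547]
t 15.425 pos [0.6401 0.0296 0.1152] rot [-3.1312  0.0063  0.3413] q [-0.08  0.67  1.33  0.01  1.15  1.15] F [-0.5  0.5  2.6] op 0.023092177626948925
need mm [-6.  -1.2  5.7] yaw -0.0007
torque [-0.06 -0.01  0.01]
```

View pics/h3.png

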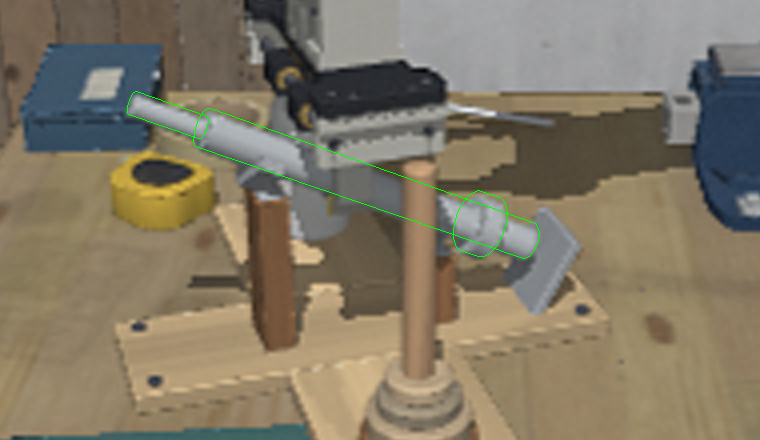

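View pics/g5.png

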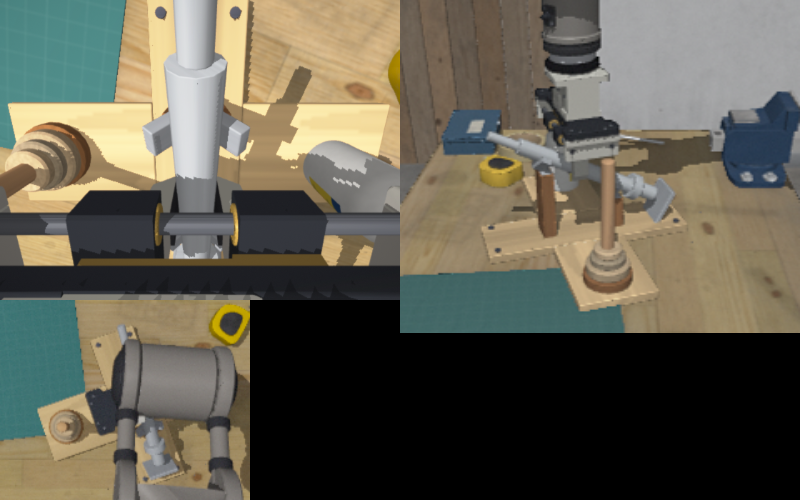

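Call:
{"method": "servo_tool", "body": {
  "targets": "-2 0 1 0;-3 0 1.5 0;-3 0 1.5 0;0 0 0 0"
}}

```text
time: 16.08
tool_pos: [0.6318, 0.0266, 0.1105]
tool_rot: [-3.131, 0.007, 0.341]
contact_force: [0.3, 0.7, 1.9]
opening: 0.0231
```

```bash
python3 fitv.py h4; python3 look.py g6 .634 .0287 .1095
```

```text
[(0.87, [287.6, 193.2, 101.0, 35.5], np.int64(646)), (0.91, [286.5, 190.4, 93.6, 31.5], np.int64(605))]
shift toward collar mm 3.603085370344871 pitch 28.661203477171096 dyaw 0.052243849514122254 84.5625 659
mid [0.6289 0.0253 0.1138] collar end [ 0.5155 -0.0218  0.0466]
t 16.275 pos [0.6318 0.0266 0.1105] rot [-3.131   0.0074  0.3414] q [-0.08  0.66  1.37  0.01  1.13  1.14] F [-1.2 -0.9  1.7] op 0.023875398123116273
need mm [ 2.8 -1.2  1. ] yaw -0.0006
torque [-0.25  0.29  0.05]
```

View pics/h4.png

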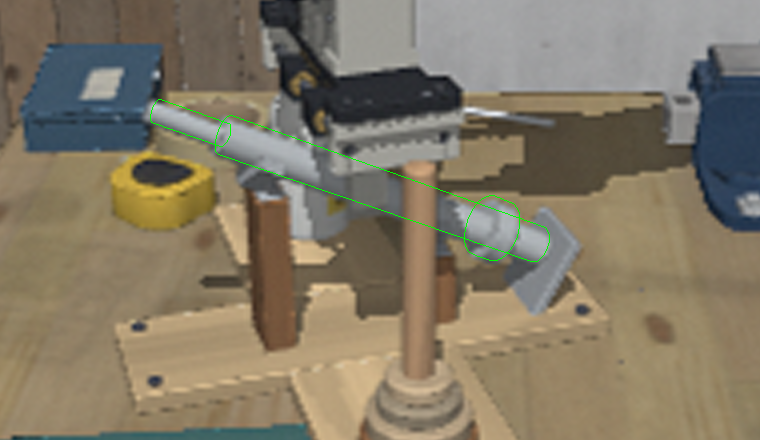

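View pics/g6.png

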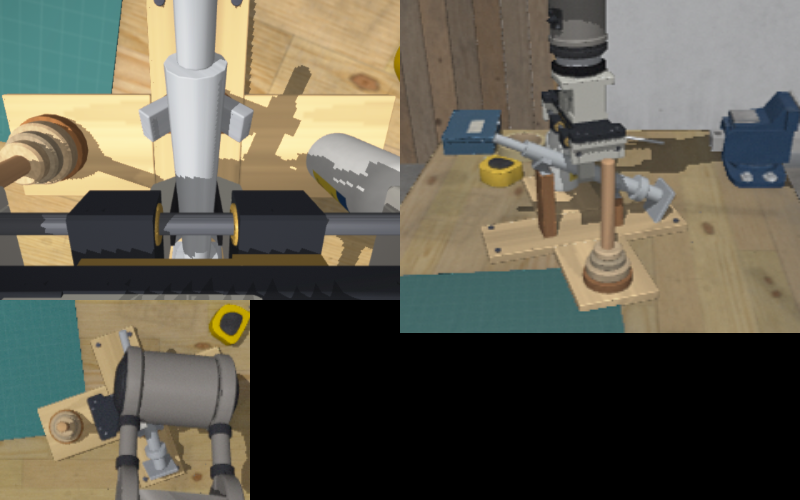

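View pics/h4t.png

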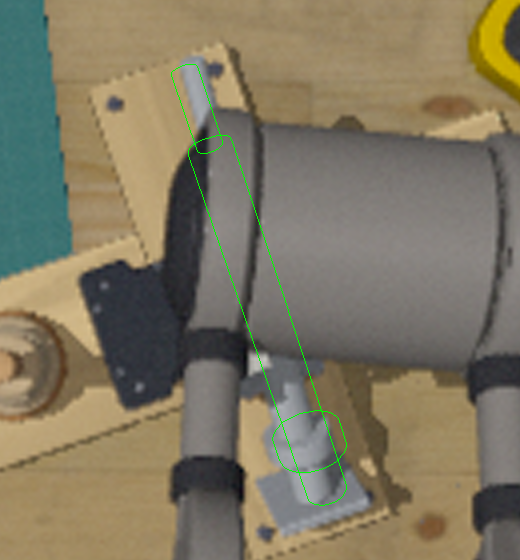

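```bash
cat > nom.py <<'E'
from st import *
from h import *
import sys
n=sys.argv[1]; out=np.zeros((520,1000,3),np.uint8)
m=np.array([.634,.0287,.1145]);d=-direc(.342,np.deg2rad(28))
T=[]
for c in ["side","top"]:
    p=cams.read_camera(c)
    im=cv2.resize(p["color"][:,:,::-1],None,fx=6,fy=6,interpolation=cv2.INTER_CUBIC)
    for q in axle_parts(m,d):
        cv2.polylines(im,[cv2.convexHull(((proj(p,q)+.5)*6-.5).astype(np.int32))],True,(0,255,0),1)
    for e in (-.14,.14):
        u=((proj(p,(m+e*d)[None])[0]+.5)*6).astype(int); T.append(im[u[1]-150:u[1]+150,u[0]-200:u[0]+200])
cv2.imwrite(f"pics/{n}.png",np.vstack([np.hstack(T[:2]),np.hstack(T[2:])]))
E
python3 nom.py n1
```

```text
(no output)
```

View pics/n1.png

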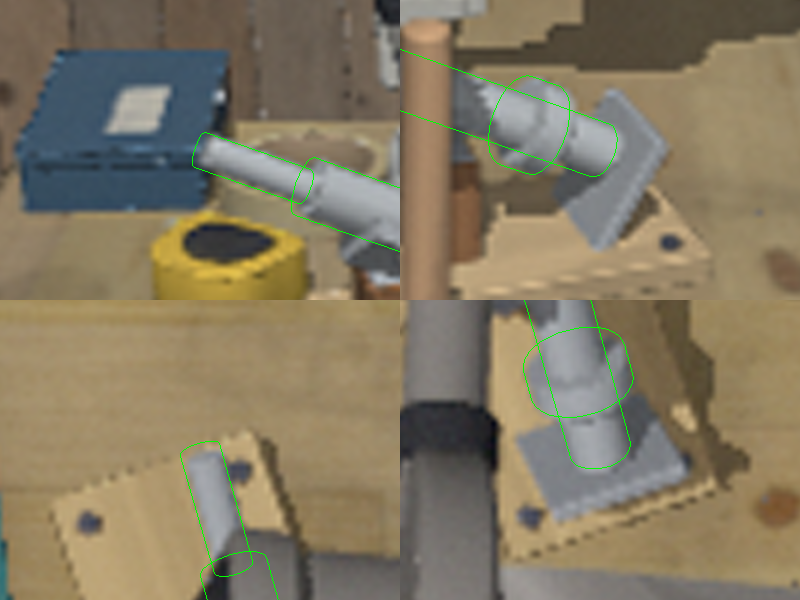

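Call:
{"method": "servo_tool", "body": {
  "targets": "-2 0 1 0;-2 0 1 0"
}}

```text
time: 16.77
tool_pos: [0.63, 0.026, 0.1095]
tool_rot: [-3.132, 0.001, 0.341]
contact_force: [5.7, 2.6, 3.3]
opening: 0.0236
```

```bash
python3 look.py g7 .634 .0287 .1095; python3 nom.py n2
```

```text
t 16.775 pos [0.63   0.026  0.1095] rot [-3.1319e+00  1.5000e-03  3.4130e-01] q [-0.08  0.65  1.38  0.01  1.11  1.14] F [5.7 2.6 3.3] op 0.0235839426903626
need mm [ 4.7 -1.2  0. ] yaw -0.0007
torque [ 0.34 -0.7   0.05]
```

View pics/n2.png

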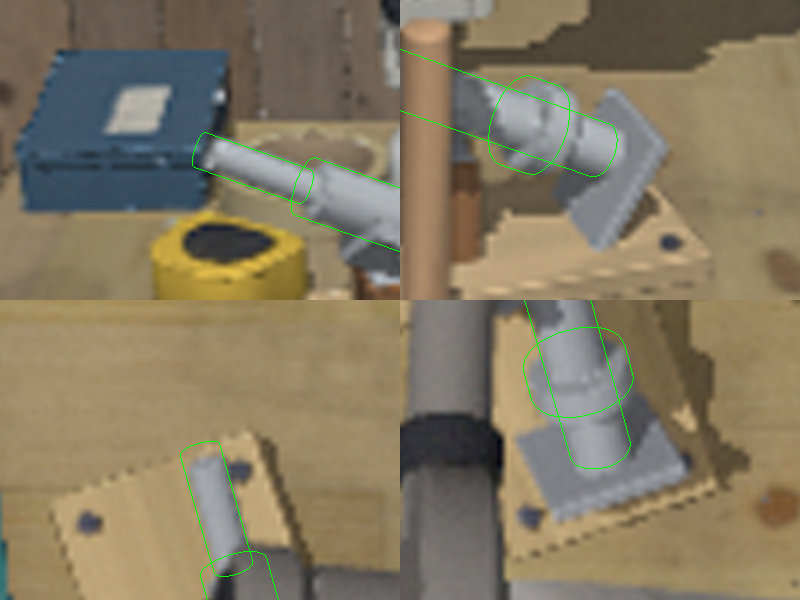

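Call:
{"method": "servo_tool", "body": {
  "targets": "0 0 0 0;0 0 0 0",
  "squeeze": 4
}}

```text
time: 17.27
tool_pos: [0.63, 0.026, 0.1096]
tool_rot: [-3.132, 0.002, 0.341]
contact_force: [2.2, -0.1, 1.7]
opening: 0.0236
```

Call:
{"method": "servo_tool", "body": {
  "targets": "0 0 0 0;0 0 0 0;0 0 0 0;0 0 0 0",
  "hand": 0.55
}}

```text
time: 17.77
tool_pos: [0.6278, 0.0258, 0.1079]
tool_rot: [-3.13, 0.008, 0.341]
contact_force: [0.4, -0.2, -0.8]
opening: 0.0505
```

```bash
python3 look.py g8 .634 .0287 .25; python3 nom.py n3
```

```text
t 17.775 pos [0.6278 0.0258 0.1079] rot [-3.1301  0.0075  0.3413] q [-0.08  0.66  1.38  0.01  1.12  1.14] F [ 0.4 -0.2 -0.8] op 0.05045585679814055
need mm [   5.7   -2.3 -142.2] yaw -0.0007
torque [-0.08  0.1   0.  ]
```

View pics/n3.png

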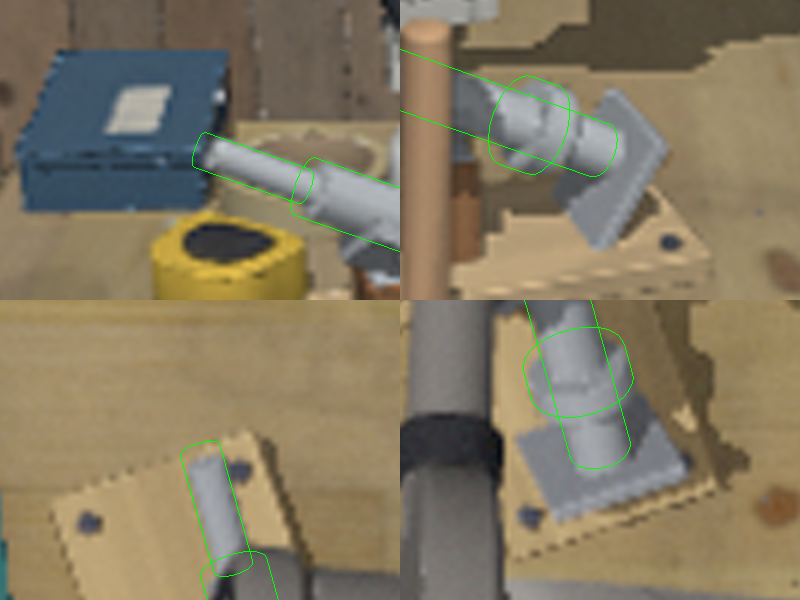

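View pics/g8.png

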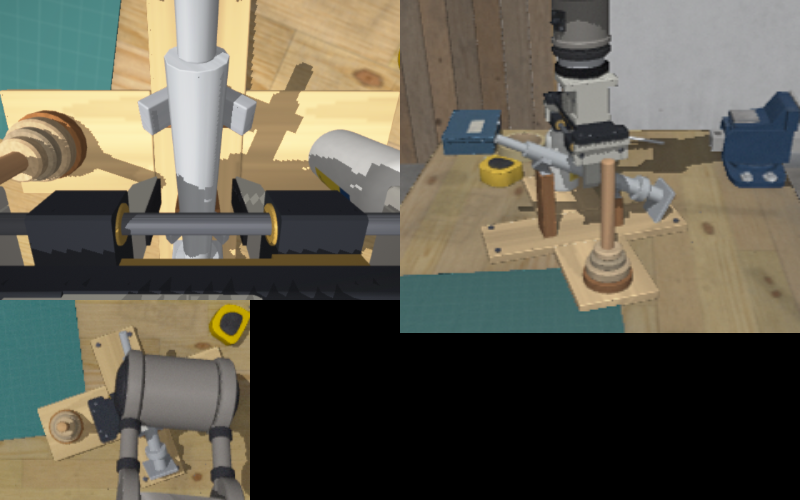

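Call:
{"method": "servo_tool", "body": {
  "targets": "0 -1 -6 0;0 0 -12 0;0 0 -20 0;0 0 -25 0;0 0 -30 0;0 0 -30 0;0 0 -30 0;0 0 -25 0;0 0 -10 0;0 0 0 0"
}}

```text
time: 19.27
tool_pos: [0.6295, 0.0254, 0.31]
tool_rot: [-3.133, 0.0, 0.342]
contact_force: [0.3, -0.2, 0.2]
opening: 0.051
```

Call:
{"method": "servo_tool", "body": {
  "targets": "-25 25 0 0;-25 35 0 0;-25 40 0 0;-25 40 0 0;-20 40 0 0;-10 20 0 0;0 0 0 0"
}}

```text
time: 20.15
tool_pos: [0.5702, -0.2109, 0.2993]
tool_rot: [-3.123, 0.011, 0.344]
contact_force: [1.2, 0.5, -0.3]
opening: 0.0507
```

```bash
python3 look.py g9 .634 .0287 .25; python3 nom.py n4
python3 - <<'E'
from st import *
from h import *
P={n:cams.read_camera(n) for n in ["top","side"]}
Ms={n:cams.cut_out(P[n],"axle_collar_end")[0]["region"] for n in P}
x0=np.array([.634,.0287,.1145,.342,np.deg2rad(28)])
def cost(x):
    return sum(np.abs(render(P[n],axle_parts(x[:3],-direc(x[3],x[4])))-Ms[n]).sum() for n in P)
for k in range(3):
    r=minimize(cost,x0,method="Nelder-Mead",options=dict(initial_simplex=np.vstack([x0]+[x0+np.eye(5)[i]*[.01,.01,.01,.1,.05][i]*(-1)**k for i in range(5)]),maxiter=400)); x0=r.x
    print(r.x.round(4),r.fun,[M.sum() for M in Ms.values()])
E
```

```text
t 20.15 pos [ 0.5702 -0.2109  0.2993] rot [-3.1235  0.011   0.3443] q [-0.48  0.48  1.15  0.    1.53  0.74] F [ 1.2  0.5 -0.3] op 0.050693192420137166
need mm [ 141.5 -203.1   51.4] yaw 0.0023
torque [-0.04  0.11 -0.03]
[0.6297 0.0269 0.1122 0.3426 0.4929] 357.5625 [np.int64(1172), np.int64(799)]
[0.6297 0.027  0.1122 0.3412 0.4933] 356.5 [np.int64(1172), np.int64(799)]
[0.6296 0.0271 0.1123 0.3402 0.4918] 355.375 [np.int64(1172), np.int64(799)]
```

View pics/n4.png

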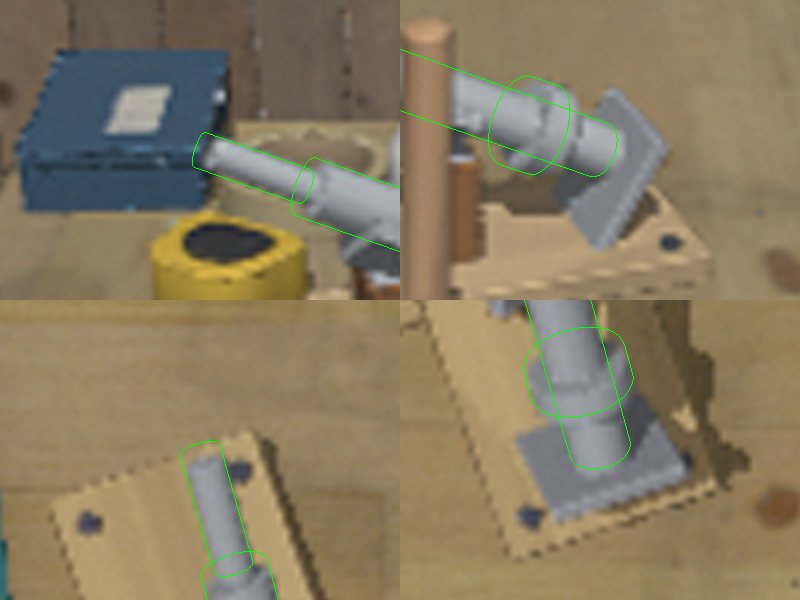

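View pics/g9.png

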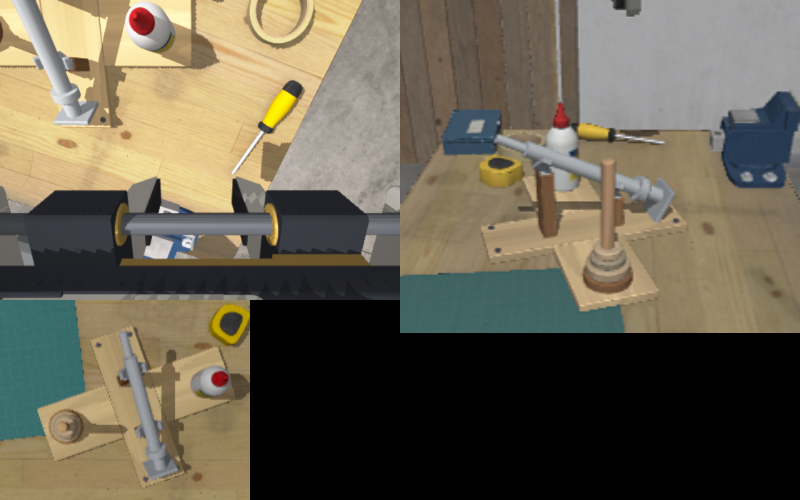

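```bash
python3 -c "
from st import *
import cv2
p=cams.read_camera('top');a=cams.cut_out(p,'bottle')[0]['extent'];b=cams.cut_out(p,'wheel_post')[0]['extent'];print(a,b)
print(robot.hand_in())"
```

```text
[397.2, 194.7, 35.8, 28.4] [280.7, 230.1, 29.0, 28.8]
the job is handed in; nothing more can be done
None
```

```bash
python3 -c "
import cv2,numpy as np
a=cv2.imread('pics/a_top.png')[130:290,230:430];a=cv2.resize(a,(250,200));b=cv2.imread('pics/g9.png')[300:500,:250]
for i in (a,b):
    i=i.astype(int);m=(i[:,:,2]>110)&(i[:,:,1]<60)&(i[:,:,0]<60);print(m.sum(),np.argwhere(m).mean(0))"
```

```text
156 [ 78.32692308 218.51923077]
156 [ 78.21794872 218.58333333]
```

The axle is back in both V supports the right way round: collared end at the bottom against the foot stop, thin end up the slope. The job is handed in, at about 20 s on the robot's clock.

**How it was done:**
- I gripped the axle at its middle, lifted it clear of the post and bottle, and turned it half a turn. Its tilt then had to be reversed.
- With the grip lowered to 14 N, I set it down on the upper V support so that it pivoted in the fingers to the right slope.
- I slid it down the slope until about 6 N of push showed contact with the foot stop. Then I let go and moved the arm away.

**Last checks:**
- **Position:** a fit to both cameras gives a slope of 28.2° and a heading within 0.002 rad of the first fit. The side and top pictures show the axle in both supports with its end at the foot stop.
- **Disagreement:** the axle's middle now lies about 5 mm further down the slope than the first fit showed. I take this as a small gap at the foot stop at the start, but I did not check that separately. The 6 N push is my main evidence that it touches now.
- **Bottle and post:** the bottle's cap is in the same place in the top picture before and after, to within 0.1 pixel. The detector's boxes moved 2 to 4 pixels, but the fixed post's box moved too, so that is detector noise. I saw no contact with the post.

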